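Load the vial tray into the autosampler and register it

TASK

Pick up the tray that holds the four vials, set it down on the loading ledge in front of the autosampler bay, tab end outwards, and let go of it; then, working from its front tab, slide it under the clear roof until it is fully home against the back, with all four vials still upright in their wells. Then press the round plunger on top of the bay right down to its stop and let it spring back. Leave the empty tray and the other loose things on the bench where they are.

Things in the scene. Friction and masses are not known exactly. Their poses are not given: they have to be found in the camera images.
- tray: grey plastic tray, flat plate 164 (x) x 92 (y) x 5 mm; on it, towards +x, six square wells 24 mm wide, walls up to z = 18 mm, in rows y = -27, +27 at x = 1, 28, 55 mm. Four vials in its corner wells; 0.3 to 0.5 kg, balanced near the carrying handle. Flat on the bench left or right of the bay, tab roughly towards the robot. Origin: centre of the plate's underside; z up, -x towards the tab.
- tray_mast (a point): middle of the loaded tray's upright carrying handle, at tray x = 24, y = 0, z = 60 mm: a grip block 34 (x) x 10 (y) mm from z = 44 to 72 mm on a 20 x 8 mm stem between the well rows; pinch it across its 10 mm (along y). The vial caps reach z = 47 mm. Axes as the tray's
- tray_tab (a point): point in the loaded tray's front tab, at tray x = -68, y = 0, z = 40 mm: an upright block 24 (x) x 10 (y) mm from z = 5 to 50 mm on the tray's front end; pinch it along y. Axes as the tray's
- vial0: glass vial with white cap, 22 mm diameter, 42 mm tall, in the loaded tray's well at tray x = 1, y = 27 mm, standing on the plate; origin: centre of its foot, z along it
- vial1: glass vial with white cap, 22 mm diameter, 42 mm tall, in the loaded tray's well at tray x = 1, y = -27 mm, standing on the plate; origin: centre of its foot, z along it
- vial2: glass vial with white cap, 22 mm diameter, 42 mm tall, in the loaded tray's well at tray x = 55, y = 27 mm, standing on the plate; origin: centre of its foot, z along it
- vial3: glass vial with white cap, 22 mm diameter, 42 mm tall, in the loaded tray's well at tray x = 55, y = -27 mm, standing on the plate; origin: centre of its foot, z along it
- bay_home (a point): where the tray's origin is, axes parallel, when the tray is fully home in the bay: a low white housing fixed to the bench with a clear roof, open to -x of this frame (to the robot). +x is the way in, z up; this point is on the flat floor, 8 mm above the bench. The back stop, met by the tray's far edge, is at x = +82. Housing: y = -60 to +110, back to x = +150, top 90 mm above this point
- bay_mouth (a point): middle of the opening's sill, at x = -12 of the bay_home frame, same axes, level with floor and ledge. Opening 97 mm wide (tray 92). Roof underside 80, top 90 mm above this point, a dark lintel bar along its front edge: the carrying handle passes under it, a gripper holding it does not. With the tray home the tab stands 56 mm out from here
- bay_ledge (a point): middle of the loading ledge, 97 mm in front of (-x of) bay_home, same axes, on its flat top 8 mm above the bench, level with the bay floor. It is 140 mm wide (y) and runs from 85 mm before this point to the opening, 85 mm beyond. Two guides 12 mm high flare from the opening's 97 mm to about 125 mm apart 15 mm beyond this point
- plunger_top (a point): centre of the top of the plunger's grey round head, 30 mm diameter and 12 mm thick, on the left (+y) wing of the bay at x = +30, y = +80 of the bay frame, its top 126 mm above the bench when up; pressed straight down; moves with the head
- plunger (a joint): plunger travel in m: 0 up, 0.008 down at its stop; spring return, about 3 N to start and 5.6 N at the stop
- empty_tray: the other tray, without vials, to be left alone: same shape and axes as the loaded tray, on the other side of the bay
- reagent_bottle: amber bottle, 60 mm diameter, 130 mm tall, bystander; origin: centre of its foot
- beaker: clear beaker, 70 mm diameter, 90 mm tall, bystander; origin: centre of its foot
- jar: small white jar, 48 mm diameter, 60 mm tall, bystander; origin: centre of its foot

How it is judged:
On the way, in this order (a step that is already met when the one before it is completed fails the run):
1. the tray stands flat on the loading ledge in front of the opening, tab outwards, still at least 30 mm from home, and has been let go (x of tray in the frame of bay_home between -0.18 and -0.03 m and y of tray in the frame of bay_home between -0.03 and 0.03 m and z of tray in the frame of bay_home between -0.003 and 0.004 m and x of tray_tab in the frame of bay_home below -0.09 m and angle between tray's own z axis and vertical below 0.06 rad and linear speed of tray below 0.02 m/s and contact force between the fingers and tray below 0.1 N), for 0.2 s.
2. the tray is fully home in the bay with the four vials upright in their wells (x of tray in the frame of bay_home between -0.005 and 0.004 m and y of tray in the frame of bay_home between -0.006 and 0.006 m and z of tray in the frame of bay_home between -0.003 and 0.004 m and angle between the x axis of tray and the x axis of bay_home, either way round below 0.06 rad and x of tray_tab in the frame of bay_home below -0.05 m and x of vial0 in the frame of tray between -0.004 and 0.006 m and y of vial0 in the frame of tray between 0.022 and 0.032 m and z of vial0 in the frame of tray between 0.002 and 0.009 m and angle between each of vial0, vial1, vial2, vial3's own z axis and vertical below 0.2 rad and x of vial1 in the frame of tray between -0.004 and 0.006 m and y of vial1 in the frame of tray between -0.032 and -0.022 m and z of vial1 in the frame of tray between 0.002 and 0.009 m and x of vial2 in the frame of tray between 0.05 and 0.06 m and y of vial2 in the frame of tray between 0.022 and 0.032 m and z of vial2 in the frame of tray between 0.002 and 0.009 m and x of vial3 in the frame of tray between 0.05 and 0.06 m and y of vial3 in the frame of tray between -0.032 and -0.022 m and z of vial3 in the frame of tray between 0.002 and 0.009 m), for 0.1 s.
3. with the tray home, the plunger is pressed down to its stop (over 7 of its 8 mm) (x of tray in the frame of bay_home between -0.005 and 0.004 m and y of tray in the frame of bay_home between -0.006 and 0.006 m and z of tray in the frame of bay_home between -0.003 and 0.004 m and angle between the x axis of tray and the x axis of bay_home, either way round below 0.06 rad and x of tray_tab in the frame of bay_home below -0.05 m and value of joint plunger above 0.007 m), for 0.05 s.
At the end, for the whole second after the job is handed in: The tray is at rest fully home in the bay (within 5 mm of the stop, 6 mm sideways, 0.06 rad, flat on the floor), tab outwards; each of the four vials stands upright in its own well (within 0.2 rad and 5 mm); the plunger is back up (within 2 mm) (all of step 2 and value of joint plunger below 0.002 m and linear speed of tray below 0.01 m/s); the robot touches nothing.
It fails at once if the empty tray, the bottle, the beaker or the jar is moved more than 30 mm (distance of any of empty_tray, reagent_bottle, beaker, jar from where it was at the start of the episode above 0.03 m).
It fails at once if a vial falls over (angle between any of vial0, vial1, vial2, vial3's own z axis and vertical above 0.6 rad).
It also fails if it takes over 67 s, if anything falls off the work surface, if the arm or the gripper's body presses on something with over 40 N, if the wrist force passes 120 N, or if a joint passes its speed limit or range.

ROBOT

A 7-joint arm with a two-finger parallel gripper is mounted at the origin on the work surface. World frame = base frame: x ahead of the robot, y to its left, z up, the work surface at z = 0. Lengths are in m, angles in rad, forces in N, time in s.
With the tool pointing down it reaches from about 0.4 to 0.875 m from the base axis. Payload 6.5 kg.
Tool frame: the origin (TCP) lies at the centre of the arm's flange, where the gripper is bolted on; the fingertips stand 173 mm ahead of it and the grasp point (between the pads) lies 155 mm ahead of it; z points along the fingers, y is the line along which they close (so a half turn about z gives the same grasp; the last joint's range is limited). The gripper opens to 85 mm and grips with 20 to 120 N. Pads are 22 mm wide; open, the fingers measure 114 mm over their backs; the gripper's body (76 mm by 85 mm) begins 54 mm behind the grasp point. The pads swing forward as they close: fully open they stand 13 mm farther back than shut.
Start: joints at [1.04, 0.536, -0.004, 1.538, 0.003, 1.067, -0.071], TCP at [0.291, -0.581, 0.405] pointing down, gripper open.
Joint ranges: [-2.7, 2.7], [-0.37, 2.16], [-1.27, 1.26], [0.24, 2.4], [-1.31, 4.45], [0.19, 1.91], [-2.76, 2.76]. Speed limits (rad/s): [2.39, 2.39, 3.14, 3.14, 3.14, 3.14, 3.14].

INTERFACE

Orientations are given as a rotation vector (axis times angle).
In Python, from station import arm gives the robot as it stands.
- The arm moves only by the shell command python3 -m pendant 'ROWS' [FORCE]. ROWS is JSON, a list of rows, each a list of 7 numbers: the opening, from -1 (shut) to 1 (fully open), then the shift along the tool's x, y, z scaled (see below), then the turn, a rotation vector about the tool's x, y, z scaled (see below). A call has 1 to 20 rows; each row shifts and turns the commanded pose from where the row before left it, along the tool's axes as they then stand; what a row does not reach is not made up. The controller multiplies each number of a shift by 25 mm and each number of a turn by 0.1 rad. A row lasts 1/8 s, in which the tool goes at most 62.5 mm and 10.7 degrees, less where a joint would pass 70% of its speed; a pose out of reach is approached as far as the arm can. A call with a number of a shift or a turn outside -1 to 1 is refused whole. A call with a gripper value outside its range is refused whole. The fingers move at their own pace and stop on an object; FORCE is the grip in N (left out, the last holds). Time passes only in rows, so rows that do not move let the fingers close. It gives the time, the measured TCP pose, the force, the opening and the grip force at its end, in the units of the state.
- arm.get_obs(): the state, without advancing time (a new reading comes with each control period).
- arm.get_image(name): name is "scene" or "top" or "wrist"; returns the picture (480x640x3 uint8, red, green, blue); there is no depth.
- arm.camera_model(name): a dict with "fovy" (degrees; the focal length in pixels is half the picture's height over the tangent of half this angle, whatever the lens; pixels are square), "cx", "cy" (the principal point, pixels), "rvec" (rotation vector, rad) and "tvec" (3), from world to camera coordinates, as OpenCV has them; the wrist camera has in their place "hand_eye" (4x4, takes a point from camera to tool coordinates, whose origin is the TCP and whose axes are the flange's). Camera axes: x right, y down, z forward; pixel columns grow to the right and rows downward; lengths in m; the calibration is good to about 2 mm. A picture is of the moment at which its call begins: read the wrist's pose just before it. camera_model takes no time and is no camera call.
- arm.sign_off(): hands the job in; it is judged then, once.
The state is a dict: "time": time; "joint_pos": joint angles; "qvel": joint speeds; "tau": joint torques, N m; "tcp_pos": TCP position; "orientation": TCP orientation; "wrist_force": force on the tool from outside, world axes, zero at the start; "wrist_torque": the same for the moment, N m; "width": opening from 0.0 (shut) to 1.0 (fully open); "grasp_force": force on a finger pad.
Only numpy, scipy, OpenCV 4.12 (cv2) and the standard library are available. Lean on these libraries where they do the work, as an engineer would, in place of code of your own. Each camera call takes 0.05 s, during which the arm holds its last target. There are 200 camera calls.

## Working session

There is one attempt and no reset: what is moved stays moved. The work goes in short steps, Python scripts to look and compute and a shell command to move; the robot and the scene stay as the last step left them, time stands still between calls to the robot, and variables do not carry over. Pictures are saved under pics/ and viewed, at most 13 in all, crops included, and the job is handed in when it is done.

```bash
mkdir -p pics; ls; python3 - <<'E'
from station import arm
import cv2
o=arm.get_obs();print(o)
for n in("scene","top"):
    cv2.imwrite(f"pics/{n}0.png",arm.get_image(n)[...,::-1]);print(n,arm.camera_model(n))
print(arm.camera_model("wrist"))
E
```

```text
pics
{'time': 0.0, 'joint_pos': array([ 1.03981671,  0.53719027, -0.00442862,  1.53883319,  0.00259561,
        1.06727918, -0.07117222]), 'qvel': array([-1.59558634e-03, -6.51404853e-04,  3.54310156e-04,  7.96962287e-05,
        1.93411743e-03,  1.29608934e-03, -7.47854654e-04]), 'tau': array([-6.75537030e-04, -5.83413112e+01,  1.04838721e+00, -2.59105039e+01,
        1.22016683e-02,  9.49365960e-03,  2.93498977e-05]), 'tcp_pos': array([ 0.29120697, -0.58076873,  0.40381287]), 'orientation': array([-3.05552949e+00, -7.23282183e-01,  8.07571524e-04]), 'wrist_force': array([-0.64638505,  0.40322791, -0.27614742]), 'wrist_torque': array([ 0.05266484, -0.01700156,  0.04904938]), 'grasp_force': 0.0, 'width': 1.0006959605416}
scene {'fovy': 46.56952824736832, 'cx': 327.959047671701, 'cy': 237.6003509521405, 'rvec': array([ 0.98554025,  2.4318487 , -1.07397217]), 'tvec': array([ 0.36580863, -0.19971329,  1.50832009])}
top {'fovy': 43.93574231754204, 'cx': 310.8903194603567, 'cy': 244.69302551557973, 'rvec': array([ 2.14290736, -2.15015396,  0.16109988]), 'tvec': array([0.0133642 , 0.56691993, 1.35286781])}
{'fovy': 62.7329857437273, 'cx': 314.9191907743925, 'cy': 235.32946223599603, 'hand_eye': array([[ 2.38673355e-05, -9.66191903e-01, -2.57823983e-01,
         6.54353539e-02],
       [ 9.99998590e-01, -4.09828558e-04,  1.62839908e-03,
        -5.37576436e-04],
       [-1.67900963e-03, -2.57823659e-01,  9.66190531e-01,
         2.99011413e-02],
       [ 0.00000000e+00,  0.00000000e+00,  0.00000000e+00,
         1.00000000e+00]])}
```

View pics/top0.png

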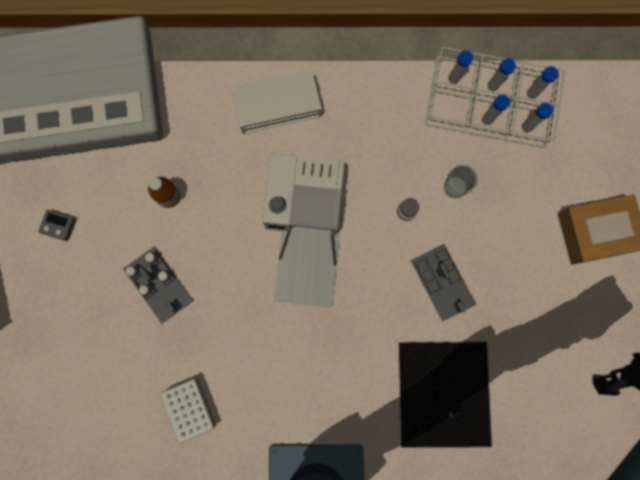

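View pics/scene0.png

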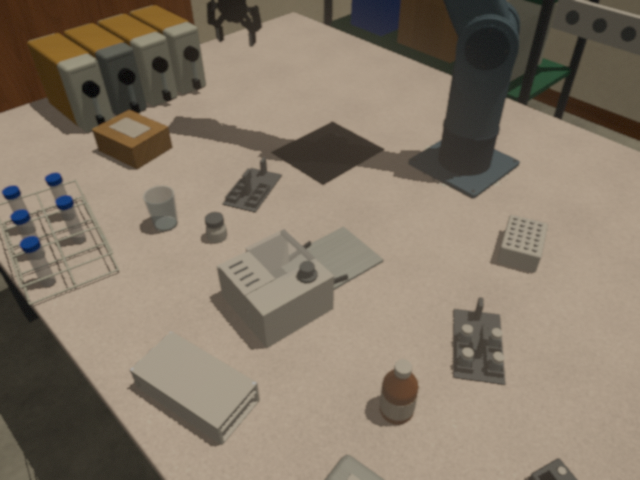

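The top view shows the loaded tray at about (157,284), its tab near (178,305), the bay mouth at about (308,228) and the ledge end at y≈305. The empty tray is at (443,282). Next I'll enlarge the crop.

```bash
python3 - <<'E'
import cv2
a=cv2.imread("pics/top0.png")[140:325,110:357]
cv2.imwrite("pics/crop1.png",cv2.resize(a,None,fx=3.2,fy=3.2,interpolation=cv2.INTER_CUBIC))
E
```

```text
(no output)
```

View pics/crop1.png

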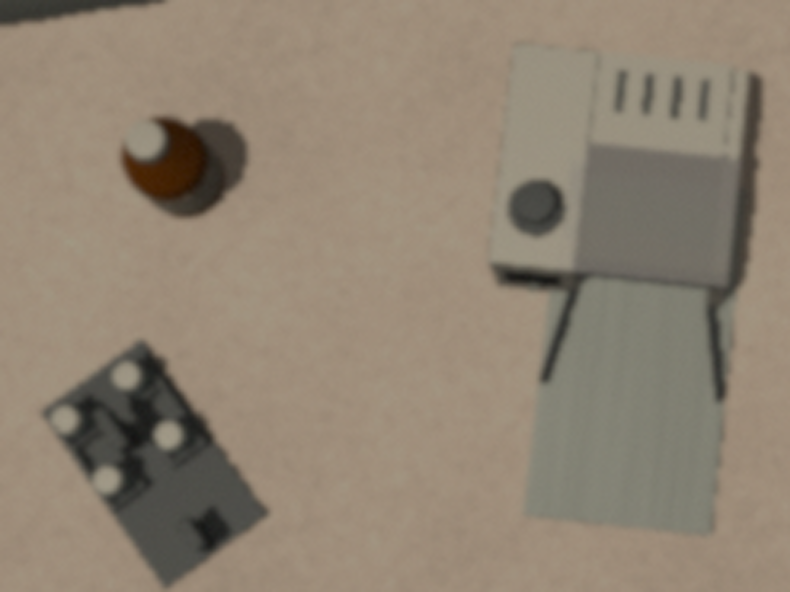

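```bash
cat > h.py <<'E'
import numpy as np, cv2
from scipy.optimize import least_squares
from scipy.spatial.transform import Rotation as R
from station import arm
def cam(name,obs=None):
    m=arm.camera_model(name);f=240/np.tan(np.radians(m["fovy"])/2)
    K=np.array([[f,0,m["cx"]],[0,f,m["cy"]],[0,0,1]])
    if name!="wrist": return K,R.from_rotvec(m["rvec"]).as_matrix(),m["tvec"]
    T=np.eye(4);T[:3,:3]=R.from_rotvec(obs["orientation"]).as_matrix();T[:3,3]=obs["tcp_pos"]
    W=np.linalg.inv(T@m["hand_eye"]);return K,W[:3,:3],W[:3,3]
def proj(c,P):
    K,Rm,t=c;q=(np.atleast_2d(P)@Rm.T+t)@K.T;return q[:,:2]/q[:,2:]
def place(p,L):
    c,s=np.cos(p[2]),np.sin(p[2]);L=np.array(L,float)
    return np.c_[p[0]+c*L[:,0]-s*L[:,1],p[1]+s*L[:,0]+c*L[:,1],L[:,2]]
def fit(c,L,px,p0):
    r=least_squares(lambda p:(proj(c,place(p,L))-px).ravel(),p0,loss="soft_l1")
    print(np.round(r.x,4),"resid px",np.round((proj(c,place(r.x,L))-px),1).tolist());return r.x
E
python3 - <<'E'
from h import *
c=cam("top")
un=lambda a:(np.array(a,float)+.5)/3.2-.5+[110,140]
L=[[.082,-.046,.005],[.082,.046,.005],[-.082,-.046,.005],[-.082,.046,.005],[.055,-.027,.047],[.055,.027,.047],[.001,-.027,.047],[.001,.027,.047]]
t=fit(c,L,un([(142,342),(43,412),(268,514),(167,585),(128,376),(66,419),(168,435),(107,480)]),[.5,.4,.5])
B=[[-.182,.07,.008],[-.182,-.07,.008],[.15,.11,.098],[.15,-.06,.098],[.03,.08,.126],[-.082,.0625,.02],[-.082,-.0625,.02]]
b=fit(c,B,un([(526,515),(712,533),(515,42),(748,70),(536,203),(545,380),(720,398)]),[.6,0,0])
print("mast,tab",place(t,[[.024,0,.06],[-.068,0,.04]]));print("bay ledge,plunger",place(b,[[-.097,0,.008],[.03,.08,.126]]))
o=arm.get_obs();print(R.from_rotvec(o["orientation"]).as_matrix().round(3))
E
```

```text
[0.4782 0.376  0.6398] resid px [[0.1, -1.0], [-0.6, -0.0], [0.1, 0.0], [-0.2, 1.3], [-0.3, -0.2], [-0.1, 0.3], [0.5, -0.1], [0.3, -0.2]]
[ 0.6115  0.0108 -0.1076] resid px [[-0.4, 0.2], [0.3, 0.7], [-0.2, 0.1], [0.5, -1.2], [-0.3, -0.7], [1.3, 0.4], [-1.0, 0.2]]
mast,tab [[0.49746922 0.39033442 0.06      ]
 [0.42366626 0.33540608 0.04      ]]
bay ledge,plunger [[0.51502542 0.0212352  0.008     ]
 [0.64988092 0.08713659 0.126     ]]
[[ 0.894  0.448 -0.001]
 [ 0.448 -0.894  0.001]
 [-0.    -0.002 -1.   ]]
```

Both fits agree to about 1 px and the sizes match. First I'll turn to the tray's yaw and travel there by way of the reach interior.

```bash
python3 -m pendant '[[0,0,0,0,0,0,-0.88],[0,0,0,0,0,0,-0.88],[0,1,-0.45,0,0,0,0],[0,1,-0.45,0,0,0,0],[0,1,-0.45,0,0,0,0],[0,1,-0.45,0,0,0,0],[0,1,-0.45,0,0,0,0],[0,1,-0.45,0,0,0,0],[0,1,-0.45,0,0,0,0],[0,1,-0.45,0,0,0,0],[0,1,-0.45,0,0,0,0],[0,1,-0.45,0,0,0,0],[0,1,-0.45,0,0,0,0],[0,1,-0.45,0,0,0,0],[0,1,-0.45,0,0,0,0],[0,1,-0.45,0,0,0,0],[0,1,-0.45,0,0,0,0],[0,1,-0.45,0,0,0,0]]'
python3 -m pendant '[[0,0.74,-1,0,0,0,0],[0,0.74,-1,0,0,0,0],[0,0.74,-1,0,0,0,0],[0,0.74,-1,0,0,0,0],[0,0.74,-1,0,0,0,0],[0,0.74,-1,0,0,0,0],[0,0.74,-1,0,0,0,0],[0,0.74,-1,0,0,0,0],[0,0.74,-1,0,0,0,0],[0,0.74,-1,0,0,0,0],[0,0.74,-1,0,0,0,0],[0,0.74,-1,0,0,0,0],[0,0.74,-1,0,0,0,0],[0,0.74,-1,0,0,0,0],[0,0.74,-1,0,0,0,0],[0,0.74,-1,0,0,0,0],[0,0.74,-1,0,0,0,0]]'
cat >> h.py <<'E'
def go(x,y,z,psi):
    "remaining move in rows-units: shift/25mm in tool axes now, turn/0.1"
    o=arm.get_obs();M=R.from_rotvec(o["orientation"]).as_matrix();c,s=np.cos(psi),np.sin(psi)
    D=np.array([[c,s,0],[s,-c,0],[0,0,-1.]])
    print("t",round(o["time"],2),"pos",o["tcp_pos"].round(4),"psi",np.arctan2(M[1,0],M[0,0]).round(3),"w",round(o["width"],3),"F",o["wrist_force"].round(1),"g",round(o["grasp_force"],1))
    d=np.array([x,y,z])-o["tcp_pos"]
    print("shift now",(M.T@d/.025).round(2),"after turn",(D.T@d/.025).round(2),"turn",(R.from_matrix(M.T@D).as_rotvec()/.1).round(2))
E
python3 - <<'E'
from h import *
go(.4975,.3903,.217,.64)
o=arm.get_obs();cv2.imwrite("pics/w1.png",arm.get_image("wrist")[...,::-1])
c=cam("wrist",o);print(proj(c,place([.4782,.376,.6398],[[.082,-.046,.005],[.082,.046,.005],[-.082,-.046,.005],[-.082,.046,.005],[.007,0,.072],[.041,0,.072],[-.068,0,.05]])).round(0).tolist())
E
```

```text
time: 2.35
tcp_pos: [0.5046, -0.1968, 0.4044]
orientation: [-2.981, -0.989, 0.001]
wrist_force: [0.4, -0.1, -0.1]
width: 0.498
grasp_force: 0.0
time: 4.47
tcp_pos: [0.5022, 0.3319, 0.4042]
orientation: [2.981, 0.989, -0.001]
wrist_force: [0.5, 0.3, 0.4]
width: 0.501
grasp_force: 0.0
t 4.47 pos [0.5022 0.3319 0.4042] psi 0.641 w 0.501 F [0.5 0.3 0.4] g 0.0
shift now [ 1.25 -1.99  7.49] after turn [ 1.24 -1.99  7.49] turn [0.   0.01 0.01]
[[311.0, 102.0], [207.0, 102.0], [311.0, 275.0], [219.0, 275.0], [251.0, 198.0], [249.0, 154.0], [258.0, 279.0]]
```

View pics/w1.png

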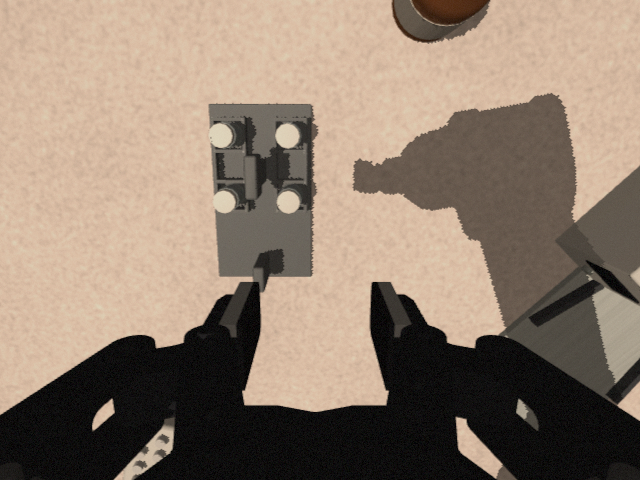

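The wrist view shows the plate corners at (209,104), (313,104), (220,276) and (312,276), within about 2 px of the prediction. The handle is at about (249,176). I'll go down on it.

```bash
python3 -m pendant '[[0,0.62,-0.98,0,0,0,0],[0,0.62,-0.98,0,0,0,0],[0,0,0,1,0,0,0],[0,0,0,1,0,0,0],[0,0,0,1,0,0,0],[0,0,0,1,0,0,0],[0,0,0,0.5,0,0,0],[0,0,0,0,0,0,0]]'
python3 - <<'E'
from h import *
go(.4975,.3903,.217,.64)
o=arm.get_obs();cv2.imwrite("pics/w2.png",arm.get_image("wrist")[...,::-1])
c=cam("wrist",o);print(proj(c,place([.4782,.376,.6398],[[.007,.005,.072],[.041,.005,.072],[.007,-.005,.072],[.041,-.005,.072],[.082,-.046,.005],[.082,.046,.005]])).round(0).tolist())
E
```

```text
time: 5.52
tcp_pos: [0.4977, 0.3886, 0.2914]
orientation: [2.981, 0.989, -0.003]
wrist_force: [-0.6, 0.4, 0.1]
width: 0.505
grasp_force: 0.0
t 5.53 pos [0.4977 0.3886 0.2914] psi 0.641 w 0.505 F [-0.6  0.4  0.1] g 0.0
shift now [ 0.04 -0.06  2.98] after turn [ 0.03 -0.06  2.98] turn [0.   0.02 0.01]
[[303.0, 293.0], [302.0, 229.0], [322.0, 293.0], [322.0, 229.0], [385.0, 140.0], [240.0, 140.0]]
```

View pics/w2.png

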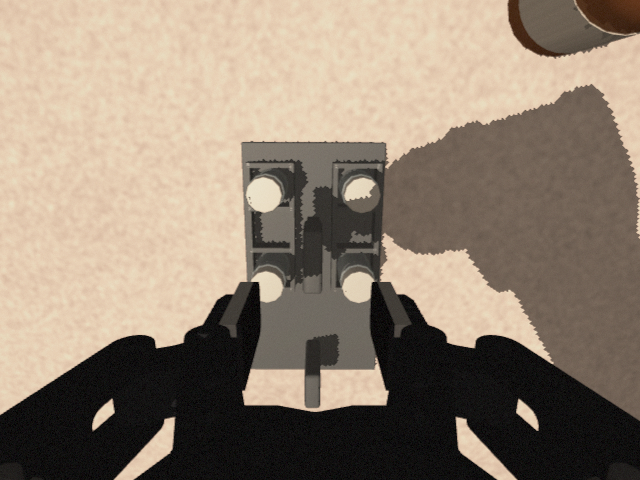

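The handle's top face spans x = 303–321 and its near edge is at row 292, as predicted. Descending, then gripping.

```bash
python3 -m pendant '[[0,0.03,-0.06,1,0,0,0],[0,0,0,1,0,0,0],[0,0,0,0.95,0,0,0],[0,0,0,0,0,0,0],[-1,0,0,0,0,0,0],[-1,0,0,0,0,0,0],[-1,0,0,0,0,0,0],[-1,0,0,0,0,0,0],[-1,0,0,0,0,0,0]]' 50
python3 -c "
from h import *
go(.4975,.3903,.217,.64)"
```

```text
time: 6.7
tcp_pos: [0.4983, 0.3911, 0.2201]
orientation: [-2.981, -0.989, -0.004]
wrist_force: [-0.9, 0.1, 6.1]
width: 0.11
grasp_force: 50.1
t 6.7 pos [0.4983 0.3911 0.2201] psi 0.641 w 0.11 F [-0.9  0.1  6.1] g 50.1
shift now [-0.04  0.01  0.12] after turn [-0.04  0.01  0.12] turn [-0.   -0.03  0.01]
```

```bash
python3 -m pendant '[[-1,0,0,-0.3,0,0,0],[-1,0,0,-0.5,0,0,0],[-1,0,0,-0.6,0,0,0],[-1,0,0,-0.6,0,0,0],[-1,0,0,-0.5,0,0,0],[-1,0,0,-0.3,0,0,0.3],[-1,0,0,0,0,0,0.6],[-1,0,0,0,0,0,0.8],[-1,0,0,0,0,0,0.8],[-1,0,0,0,0,0,0.8],[-1,0,0,0,0,0,0.8],[-1,0,0,0,0,0,0.8],[-1,0,0,0,0,0,0.8],[-1,0,0,0,0,0,0.8],[-1,0,0,0,0,0,0.6],[-1,0,0,0,0,0,0.39],[-1,0,0,0,0,0,0],[-1,0,0,0,0,0,0]]'
python3 - <<'E'
from h import *
go(.5111,.0217,.285,-.1076)
cv2.imwrite("pics/w3.png",arm.get_image("wrist")[...,::-1])
E
```

```text
time: 8.95
tcp_pos: [0.4976, 0.3906, 0.2884]
orientation: [3.137, -0.169, -0.0]
wrist_force: [-1.1, 0.5, -3.2]
width: 0.108
grasp_force: 48.7
t 8.95 pos [0.4976 0.3906 0.2884] psi -0.108 w 0.108 F [-1.1  0.5 -3.2] g 48.7
shift now [ 2.12 14.61  0.14] after turn [ 2.12 14.61  0.14] turn [0. 0. 0.]
```

View pics/w3.png

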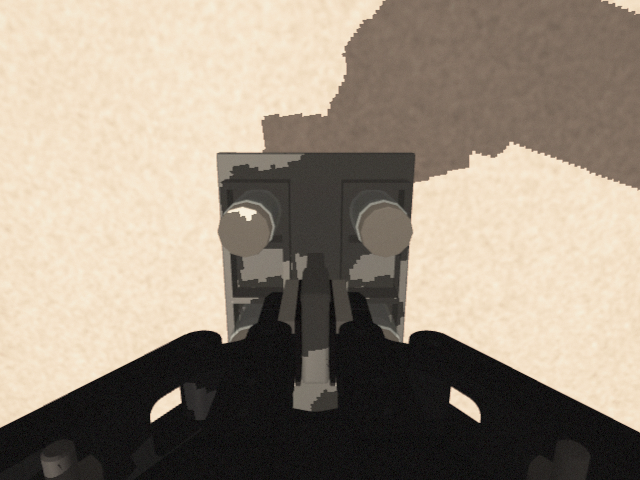

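The tray hangs square in the gripper, with front corners at (218,153) and (415,153), and the vials are seated. Carrying it to the ledge.

```bash
python3 -m pendant '[[-1,0,0.3,0,0,0,0],[-1,0,0.6,0,0,0,0],[-1,0,0.8,0,0,0,0],[-1,0,0.9,0,0,0,0],[-1,0,0.9,0,0,0,0],[-1,0,0.9,0,0,0,0],[-1,0,0.9,0,0,0,0],[-1,0,0.9,0,0,0,0],[-1,0.12,0.9,0,0,0,0],[-1,0.2,0.9,0,0,0,0],[-1,0.2,0.9,0,0,0,0],[-1,0.2,0.9,0,0,0,0],[-1,0.2,0.9,0,0,0,0],[-1,0.2,0.9,0,0,0,0],[-1,0.2,0.9,0,0,0,0],[-1,0.2,0.9,0,0,0,0],[-1,0.3,0.9,0,0,0,0],[-1,0.3,0.71,0,0,0,0],[-1,0.2,0.4,0,0,0,0],[-1,0,0,0,0,0,0]]'
python3 - <<'E'
from h import *
go(.5111,.0217,.2291,-.1076)
o=arm.get_obs();cv2.imwrite("pics/w4.png",arm.get_image("wrist")[...,::-1])
c=cam("wrist",o);b=[.6115,.0108,-.1076]
print(proj(c,place(b,[[-.082,.0625,.02],[-.082,-.0625,.02],[-.012,.0485,.02],[-.012,-.0485,.02],[-.012,.0485,.098],[-.012,-.0485,.098]])).round(0).tolist())
E
```

```text
time: 11.5
tcp_pos: [0.5138, 0.0005, 0.2885]
orientation: [3.137, -0.172, 0.001]
wrist_force: [-0.4, 1.7, -4.8]
width: 0.109
grasp_force: 48.8
t 11.5 pos [5.138e-01 5.000e-04 2.885e-01] psi -0.11 w 0.109 F [-0.4  1.7 -4.8] g 48.8
shift now [-0.2  -0.83  2.38] after turn [-0.2  -0.83  2.38] turn [ 0.   -0.   -0.02]
[[181.0, 216.0], [383.0, 216.0], [194.0, 97.0], [364.0, 97.0], [134.0, 80.0], [388.0, 79.0]]
```

View pics/w4.png

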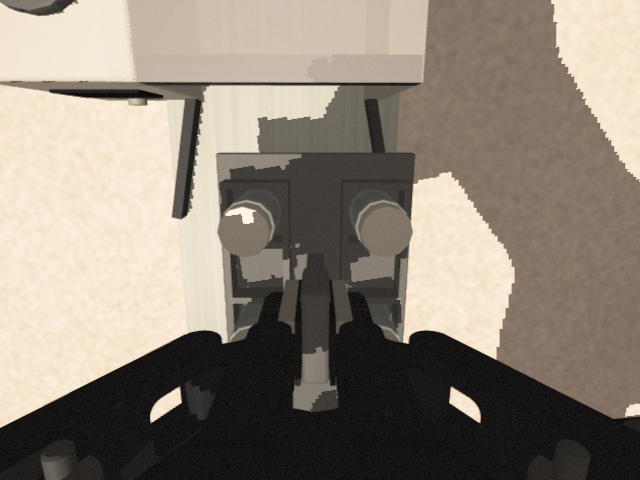

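The left guide's tip is at (179,216) against a predicted (181,216), so the bay fit holds. I'll correct the sideways overshoot and lower.

```bash
python3 -m pendant '[[-1,-0.1,-0.4,0,0,0,0],[-1,-0.1,-0.4,0,0,0,0],[-1,0,0,0.4,0,0,0],[-1,0,0,0.6,0,0,0],[-1,0,0,0.6,0,0,0],[-1,0,0,0.4,0,0,0],[-1,0,0,0.2,0,0,0],[-1,0,0,0.1,0,0,0],[-1,0,0,0,0,0,0],[-1,0,0,0,0,0,0]]'
python3 -c "
from h import *
go(.5111,.0217,.2281,-.1076)"
```

```text
time: 12.8
tcp_pos: [0.5111, 0.0217, 0.2313]
orientation: [-3.137, 0.17, -0.001]
wrist_force: [0.1, 0.1, -4.6]
width: 0.109
grasp_force: 48.8
t 12.8 pos [0.5111 0.0217 0.2313] psi -0.108 w 0.109 F [ 0.1  0.1 -4.6] g 48.8
shift now [-0.    0.    0.13] after turn [-0.    0.    0.13] turn [-0.   -0.01 -0.01]
```

```bash
python3 -m pendant '[[-1,0,0,0.08,0,0,0],[-1,0,0,0.06,0,0,0],[-1,0,0,0.04,0,0,0],[-1,0,0,0,0,0,0]]'; python3 -m pendant '[[-1,0,0,0.04,0,0,0],[-1,0,0,0,0,0,0]]'
```

```text
time: 13.3
tcp_pos: [0.511, 0.0218, 0.228]
orientation: [3.137, -0.17, 0.0]
wrist_force: [-6.5, -0.4, 16.7]
width: 0.107
grasp_force: 52.1
time: 13.55
tcp_pos: [0.511, 0.0218, 0.228]
orientation: [3.136, -0.17, 0.0]
wrist_force: [-10.7, -0.8, 30.8]
width: 0.102
grasp_force: 54.0
```

In contact. I'll ease off the press, release, and rise.

```bash
python3 -m pendant '[[-1,0,0,-0.08,0,0,0],[-1,0,0,0,0,0,0],[-0.4,0,0,0,0,0,0],[-0.3,0,0,0,0,0,0],[-0.2,0,0,0,0,0,0],[-0.2,0,0,-0.4,0,0,0],[-0.2,0,0,-0.8,0,0,0],[-0.2,0,0,-1,0,0,0],[-0.2,0,0,-1,0,0,0],[-0.2,0,0,0,0,0,0]]'
python3 - <<'E'
from h import *
go(.5111,.0217,.2281,-.1076)
o=arm.get_obs();cv2.imwrite("pics/w5.png",arm.get_image("wrist")[...,::-1])
E
```

```text
time: 14.8
tcp_pos: [0.5118, 0.0218, 0.3096]
orientation: [-3.136, 0.17, -0.007]
wrist_force: [0.1, 0.9, 0.3]
width: 0.398
grasp_force: 0.0
t 14.8 pos [0.5118 0.0218 0.3096] psi -0.108 w 0.398 F [0.1 0.9 0.3] g 0.0
shift now [-0.04  0.01  3.26] after turn [-0.03  0.01  3.26] turn [-0.01 -0.04 -0.01]
```

View pics/w5.png

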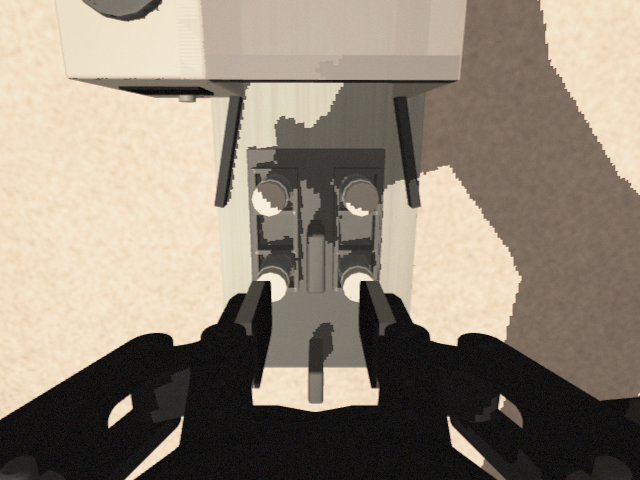

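The tray lies flat between the guides: front edge at row 149, x = 247–385. The guide tips are at (221,206) and (414,206), so it is centred to about 1 mm. Fitting both for the push.

```bash
python3 - <<'E'
from h import *
o=arm.get_obs();c=cam("wrist",o);b0=[.6115,.0108,-.1076]
b=fit(c,[[-.082,.0625,.02],[-.082,-.0625,.02],[-.012,.0485,.02],[-.012,-.0485,.02],[-.012,-.06,.098],[-.012,.11,.098]],[(221,206),(414,206),(240,97),(396,97),(460,80),(68,78)],b0)
L=np.array([[.082,.046,.013],[.082,-.046,.013],[-.082,.046,.013],[-.082,-.046,.013],[.055,.027,.055],[.055,-.027,.055],[.007,0,.08],[-.08,0,.058]])
t=fit(c,L,[(247,149),(385,149),(262,367),(380,367),(270,198),(361,198),(317,293),(316,402)],[.487,.024,-.108])
print("tray in bay",(R.from_euler('z',-b[2]).as_matrix()[:2,:2]@(t[:2]-b[:2])).round(4),t[2]-b[2])
tab=place(t,[[-.068,0,.0]])[0];print("tab",tab)
go(tab[0],tab[1],.208,t[2])
E
```

```text
[ 0.6091  0.009  -0.1123] resid px [[3.2, 0.3], [-2.2, 1.0], [0.6, -1.7], [0.8, -1.1], [0.2, 0.2], [-3.8, 0.4]]
[ 0.4843  0.0236 -0.0977] resid px [[-1.1, -0.9], [0.6, -2.4], [-4.2, 0.4], [-2.0, -0.8], [-0.7, 0.9], [2.5, -0.1], [0.5, 0.6], [2.4, 1.9]]
tray in bay [-0.1256  0.0005] 0.014596348270116147
tab [0.41665906 0.03024985 0.        ]
t 14.85 pos [0.5112 0.0217 0.3084] psi -0.108 w 0.399 F [-0.8  0.3  0.1] g 0.0
shift now [-3.8   0.07  4.01] after turn [-3.8   0.03  4.01] turn [-0.   -0.02 -0.11]
```

```bash
python3 -m pendant '[[-0.2,-0.95,0,0,0,0,0],[-0.2,-0.95,0,0,0,0,0],[-0.2,-0.95,0,0,0,0,0],[-0.2,-0.95,0.03,0,0,0,0],[-0.2,0,0,0.8,0,0,0],[-0.2,0,0,0.8,0,0,0],[-0.2,0,0,0.8,0,0,0],[-0.2,0,0,0.8,0,0,0],[-0.2,0,0,0.6,0,0,0],[-0.2,0,0,0.4,0,0,0],[-0.2,0,0,0,0,0,0],[-0.2,0,0,0,0,0,0]]' 30
python3 -c "
from h import *
go(.4167,.0302,.203,-.108)"
```

```text
time: 16.35
tcp_pos: [0.4165, 0.0313, 0.2027]
orientation: [-3.137, 0.17, -0.0]
wrist_force: [-0.8, -0.4, -0.4]
width: 0.4
grasp_force: 0.0
t 16.35 pos [0.4165 0.0313 0.2027] psi -0.108 w 0.4 F [-0.8 -0.4 -0.4] g 0.0
shift now [ 0.01  0.04 -0.01] after turn [ 0.01  0.04 -0.01] turn [-0. -0. -0.]
```

```bash
python3 -m pendant '[[-1,0,0,0,0,0,0],[-1,0,0,0,0,0,0],[-1,0,0,0,0,0,0],[-1,0,0,0,0,0,0],[-1,0.15,0,0,0,0,0],[-1,0.25,0,0,0,0,0],[-1,0.3,0,0,0,0,0],[-1,0.3,0,0,0,0,0],[-1,0.3,0,0,0,0,0],[-1,0.2,0,0,0,0,0],[-1,0,0,0,0,0,0]]'
python3 -c "
from h import *
go(.5411,.0172,.203,-.108)"
```

```text
time: 17.73
tcp_pos: [0.4521, 0.0273, 0.2028]
orientation: [3.136, -0.17, -0.007]
wrist_force: [-8.2, 1.5, 14.3]
width: 0.112
grasp_force: 32.4
t 17.73 pos [0.4521 0.0273 0.2028] psi -0.108 w 0.112 F [-8.2  1.5 14.3] g 32.4
shift now [ 3.58  0.02 -0.02] after turn [ 3.58  0.02 -0.01] turn [ 0.01  0.04 -0.  ]
```

```bash
python3 -m pendant '[[-1,0.2,0,-0.03,0,0,0],[-1,0.3,0,0,0,0,0],[-1,0.3,0,0,0,0,0],[-1,0.3,0,0,0,0,0],[-1,0.3,0,0,0,0,0],[-1,0.3,0,0,0,0,0],[-1,0.3,0,0,0,0,0],[-1,0.3,0,0,0,0,0],[-1,0.3,0,0,0,0,0],[-1,0.2,0,0,0,0,0],[-1,0,0,0,0,0,0]]'
python3 -c "
from h import *
go(.5411,.0172,.203,-.108)"
```

```text
time: 19.1
tcp_pos: [0.5236, 0.0196, 0.2032]
orientation: [-3.137, 0.17, -0.001]
wrist_force: [0.5, 0.1, -3.8]
width: 0.113
grasp_force: 29.6
t 19.1 pos [0.5236 0.0196 0.2032] psi -0.108 w 0.113 F [ 0.5  0.1 -3.8] g 29.6
shift now [0.71 0.02 0.01] after turn [0.71 0.02 0.01] turn [-0. -0. -0.]
```

```bash
python3 -m pendant '[[-1,0.2,0,0.015,0,0,0],[-1,0.2,0,0,0,0,0],[-1,0.12,0,0,0,0,0],[-1,0.06,0,0,0,0,0],[-1,0,0,0,0,0,0]]'; python3 -m pendant '[[-1,0.06,0,0,0,0,0],[-1,0.06,0,0,0,0,0],[-1,0,0,0,0,0,0]]'
```

```text
time: 19.73
tcp_pos: [0.5378, 0.0181, 0.2029]
orientation: [-3.137, 0.17, -0.0]
wrist_force: [-0.5, -0.9, -1.1]
width: 0.108
grasp_force: 30.0
time: 20.1
tcp_pos: [0.5409, 0.0178, 0.2029]
orientation: [-3.137, 0.17, -0.001]
wrist_force: [-1.8, -0.5, 0.4]
width: 0.112
grasp_force: 30.3
```

```bash
python3 -m pendant '[[-1,0.06,0,0,0,0,0],[-1,0.06,0,0,0,0,0],[-1,0,0,0,0,0,0]]'; python3 -m pendant '[[-1,0.06,0,0,0,0,0],[-1,0.04,0,0,0,0,0],[-1,0,0,0,0,0,0]]'
```

```text
time: 20.48
tcp_pos: [0.5429, 0.0176, 0.2028]
orientation: [3.137, -0.17, -0.004]
wrist_force: [-7.1, 0.5, 7.5]
width: 0.11
grasp_force: 31.3
time: 20.85
tcp_pos: [0.5437, 0.0176, 0.2028]
orientation: [3.136, -0.169, -0.011]
wrist_force: [-14.2, 1.3, 17.4]
width: 0.109
grasp_force: 32.6
```

The push force has climbed to 14 N with the motion stalled, so the tray is against the back stop. I'll relax slightly, release, rise and check.

```bash
python3 -m pendant '[[-1,-0.03,0,-0.02,0,0,0],[-1,0,0,0,0,0,0],[-0.5,0,0,0,0,0,0],[-0.3,0,0,0,0,0,0],[-0.2,0,0,0,0,0,0],[-0.2,0,0,0,0,0,0],[-0.2,0,0,-0.6,0,0,0],[-0.2,0,0,-1,0,0,0],[-0.2,0,0,-1,0,0,0],[-0.2,-1,0,-1,0,0,0],[-0.2,-1,0,-1,0,0,0],[-0.2,0,0,0,0,0,0]]'
python3 - <<'E'
from h import *
o=arm.get_obs();cv2.imwrite("pics/w6.png",arm.get_image("wrist")[...,::-1])
c=cam("wrist",o);b=[.6115,.0108,-.1076];print(o["tcp_pos"],"w",o["width"])
print(proj(c,place(b,[[-.056,.005,.058],[-.056,-.005,.058],[-.08,-.005,.058],[-.08,.005,.058],[-.082,.046,.013],[-.082,-.046,.013],[.001,.027,.055],[.001,-.027,.055],[-.012,-.06,.098],[-.012,.11,.098]])).round(0).tolist())
E
```

```text
time: 22.35
tcp_pos: [0.4952, 0.0229, 0.3207]
orientation: [-3.137, 0.169, -0.005]
wrist_force: [-0.1, -0.5, 0.2]
width: 0.403
grasp_force: 0.0
[0.49516242 0.02286846 0.32070253] w 0.4034314450628124
[[306.0, 140.0], [323.0, 140.0], [323.0, 181.0], [306.0, 181.0], [249.0, 177.0], [380.0, 177.0], [265.0, 32.0], [364.0, 32.0], [449.0, 40.0], [69.0, 40.0]]
```

View pics/w6.png

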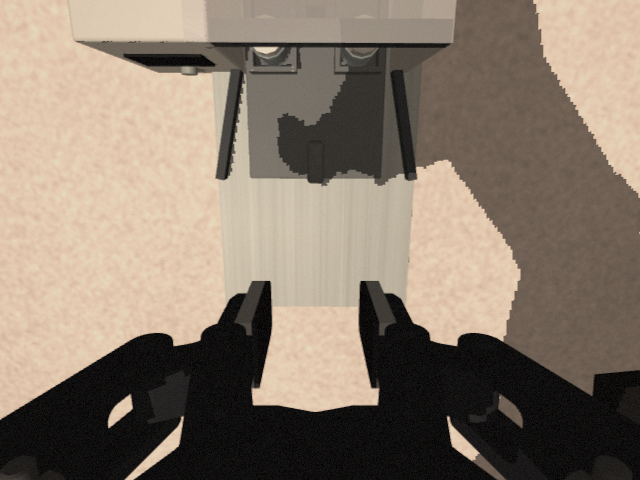

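The tray's rear edge is at row 178, x = 249–382, level with the guide tips. The tab top is at (307–323, 141–182). Both match the fully-home prediction to 1–2 px, and the near vials are standing. On to the plunger.

```bash
python3 -m pendant '[[-1,0,0,-1,0,0,0],[-1,0,-0.4,-0.2,0,0,0],[-1,0.9,-0.5,0,0,0,0],[-1,0.9,-0.5,0,0,0,0],[-1,0.9,-0.5,0,0,0,0],[-1,0.9,-0.5,0,0,0,0],[-1,0.9,-0.5,0,0,0,0],[-1,0.9,-0.3,0,0,0,0],[-1,0.5,0,0,0,0,0],[-1,0,0,0,0,0,0]]'
python3 - <<'E'
from h import *
go(.6499,.0871,.305,-.108)
o=arm.get_obs();cv2.imwrite("pics/w7.png",arm.get_image("wrist")[...,::-1])
c=cam("wrist",o);print(proj(c,[[.6499,.0871,.126]]))
E
```

```text
time: 23.65
tcp_pos: [0.6512, 0.086, 0.3473]
orientation: [3.136, -0.171, -0.001]
wrist_force: [-0.9, 0.8, -0.9]
width: -0.001
grasp_force: 0.0
t 23.65 pos [0.6512 0.086  0.3473] psi -0.109 w -0.001 F [-0.9  0.8 -0.9] g 0.0
shift now [-0.06 -0.04  1.69] after turn [-0.06 -0.04  1.69] turn [ 0.01  0.01 -0.01]
[[313.48370966 264.44595184]]
```

View pics/w7.png

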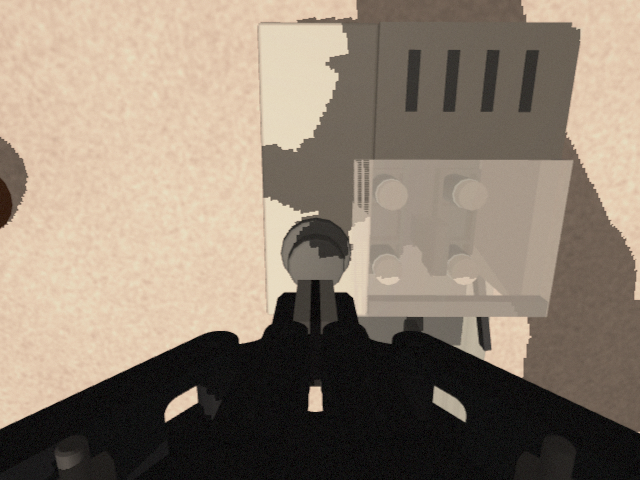

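Through the roof all four vials stand upright, with caps at about (391,193), (469,193), (387,267) and (461,267). The fingertips are over the plunger head, centred near (315,262). Pressing.

```bash
python3 -m pendant '[[-1,0,0,0.7,0,0,0],[-1,0,0,0.7,0,0,0],[-1,0,0,0.4,0,0,0],[-1,0,0,0.2,0,0,0],[-1,0,0,0.15,0,0,0],[-1,0,0,0.08,0,0,0],[-1,0,0,0,0,0,0]]'; python3 -m pendant '[[-1,0,0,0.06,0,0,0],[-1,0,0,0,0,0,0]]'
```

```text
time: 24.58
tcp_pos: [0.6509, 0.0863, 0.2929]
orientation: [3.137, -0.17, -0.0]
wrist_force: [-3.3, -1.5, 5.3]
width: -0.003
grasp_force: 2.4
time: 24.82
tcp_pos: [0.651, 0.0862, 0.2916]
orientation: [-3.137, 0.17, -0.001]
wrist_force: [-3.1, -1.3, 4.5]
width: 0.004
grasp_force: 2.6
```

```bash
python3 -m pendant '[[-1,0,0,0.06,0,0,0],[-1,0,0,0.04,0,0,0],[-1,0,0,0,0,0,0]]'; python3 -m pendant '[[-1,0,0,0.06,0,0,0],[-1,0,0,0,0,0,0],[-1,0,0,0,0,0,0]]'
```

```text
time: 25.2
tcp_pos: [0.6511, 0.0863, 0.2914]
orientation: [3.137, -0.17, 0.002]
wrist_force: [-9.5, -1.9, 21.2]
width: 0.003
grasp_force: 10.5
time: 25.58
tcp_pos: [0.6512, 0.0864, 0.2912]
orientation: [3.137, -0.17, 0.002]
wrist_force: [-12.9, -2.9, 31.2]
width: -0.001
grasp_force: 15.1
```

The plunger is hard on its stop: the force went from 5 N to 31 N with no further travel. Now I'll retract and check.

```bash
python3 -m pendant '[[-1,0,0,-0.4,0,0,0],[-1,0,0,-0.8,0,0,0],[-1,0,0,-1,0,0,0],[-1,0,0,-1,0,0,0],[-1,0,0,0,0,0,0],[-1,0,0,0,0,0,0]]'
python3 - <<'E'
from h import *
o=arm.get_obs();print(o["tcp_pos"],o["wrist_force"].round(1));cv2.imwrite("pics/w8.png",arm.get_image("wrist")[...,::-1])
E
```

```text
time: 26.32
tcp_pos: [0.6508, 0.0862, 0.3665]
orientation: [3.137, -0.17, -0.001]
wrist_force: [-0.3, -0.6, -0.2]
width: -0.003
grasp_force: 0.0
[0.65079943 0.08622244 0.36654828] [-0.3 -0.6 -0.2]
```

View pics/w8.png

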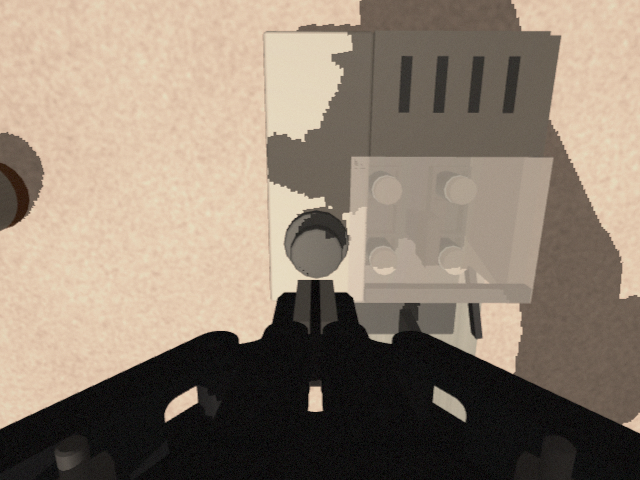

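The plunger is back up at about (316,250), the tray is home, all four caps are round and in place, and the arm is clear of everything.

```bash
python3 -c "
from station import arm
print(arm.sign_off())"
```

```text
the job is handed in; nothing more can be done
None
```

I handed the job in at about 26 s of robot time: the tray is home against the back stop with all four vials upright, the plunger was pressed to its stop and sprang back, and I kept the arm clear of the other things on the bench; the sign-off returned no verdict.

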